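# Uncover the bead jig and shuttle it to the drill

## Robot

A 6-joint arm with a two-finger parallel gripper is mounted at the origin on the work surface. World frame = base frame: x ahead of the robot, y to its left, z up, the work surface at z = 0. Lengths are in mm, angles in rad, forces in N, time in s.
With the tool pointing down it reaches from about 275 to 750 mm from the base axis. Payload 10.2 kg.
Tool frame: the origin (TCP) lies between the finger pads; the fingertips stand 11 mm ahead of it and the grasp point (between the pads) lies 8 mm behind it (ctrl.nose_length is the distance from the TCP to the fingertips, in mm); x points along the fingers, y is the direction in which the jaws open and shut, and the axes are right-handed (so a half turn about x gives the same grasp; the last joint's range is limited). The gripper opens to 85 mm and grips with 20 to 120 N. Pads are 22 mm wide; open, the fingers measure 114 mm over their backs; the gripper's body (76 mm by 85 mm) begins 54 mm behind the grasp point. The pads swing forward as they close: fully open they stand 13 mm farther back than shut.
Start: joints at [1.028, 0.313, 1.498, -0, 1.331, -0.223], TCP at [165.061, 498.384, 242.294] pointing down, gripper open.
Joint ranges: [-2.94, 2.94], [-0.97, 2.17], [0.19, 2.56], [-1.23, 4.37], [0.02, 3.11], [-2.88, 2.88]. Speed limits (rad/s): [2.39, 2.39, 3.01, 3.14, 3.14, 3.14].

## Interface

Orientations are given as a unit quaternion [w, x, y, z].
In Python, from rig import ctrl, capture, ticket gives the robot as it stands.
- The arm moves only by the tool step_arm, never from a script. Its argument "commands" is a list of rows, each a list of 2 entries, a list of its own where there are three numbers: the shift along the world's x, y, z normalised to -1 to 1, where 1 is 0.04 m, then the turn about the world's z normalised to -1 to 1, where 1 is 180 degrees. A call has 1 to 5 rows; each row shifts and turns the commanded pose from where the row before left it; what a row does not reach is not made up. A row lasts 1/10 s, in which the tool goes at most 50 mm and 8.59 degrees, less where a joint would pass 70% of its speed; a pose out of reach is approached as far as the arm can. A call with a number of a shift or a turn outside -1 to 1 is refused whole. A call with a gripper value outside its range is refused whole. "gripper" is the closure, from -1 (fully open) to 1 (shut), so that 0 is half open, set as the call begins (left out, the last holds). The fingers move at their own pace and stop on an object; "force" is the grip in N (left out, the last holds). Time passes only in rows, so rows that do not move let the fingers close. It gives the time, the measured TCP pose, the force and the opening at its end, in the units of the state.
- ctrl.sense(): the state, without advancing time (a new reading comes with each control period).
- capture(name): name is "side" or "top" or "wrist"; returns a dict with "image" (420x560x3 uint8, blue, green, red), "fov_y" (degrees; the focal length in pixels is half the picture's height over the tangent of half this angle, whatever the lens; pixels are square), "cx", "cy" (the principal point, pixels), "origin" and "orientation" of the camera in the world. Camera axes: x right, y down, z forward; pixel columns grow to the right and rows downward; lengths in mm; the calibration is good to about 2 mm. The wrist camera is an equidistant fisheye: a pixel r from the principal point sees the ray r / f radians off the axis. A picture is of the moment at which its call begins. There is no depth.
- ticket.finish_job(): hands the job in, once; it reports no verdict.
The state is a dict: "time_s": time; "joints": joint angles; "dq": joint speeds; "tau": joint torques, N m; "eef_pos": TCP position; "ee_rot": TCP orientation; "force": force on the tool from outside, world axes, zero at the start; "wrist_torque": the same for the moment, N m; "grip_width": opening from 0.0 (shut) to 1.0 (fully open).
Only numpy, scipy, OpenCV 4.12 (cv2) and the standard library are available. Lean on these libraries where they do the work, as an engineer would, in place of code of your own. Each camera call takes 0.05 s, during which the arm holds its last target.

## Task

Take the sheet-metal cover off the bead jig and set it down (do not drop it), right way up on a clear spot of the black mat. Then push the jig's carriage along its rail until it clicks into the station under the drill - the head with the feed lever, chuck and thin bit, not the one with the round polishing bob - and let go. Do not bump either machine head, and leave the pliers, the dish and the thread spool where they are.

Things in the scene. Friction and masses are not known exactly. Their poses are not given: they have to be found in the camera images.
- bed: Grey base plate of the slide, fixed to the bench, 12 mm thick, 700 mm long (y), from x = -60 to +135 mm. Origin: on the bench top, under the middle of the rail; y runs along the rail. The stations, one under each head, are at y = +220 and -220 mm. A notched index bar (12 mm wide, top 22 mm up) lies at x = -46 mm. Rubber end stops catch the carriage 17 mm past each station.
- carrier: Carriage: aluminium plate 74 mm (x) by 200 mm (y), its top 42 mm above the bench, sliding along its y. Origin: centre of the plate's top face; axes parallel to the bed's. In its middle a steel jig block 40 x 100 x 22 mm, four amber beads showing to 29 mm above the plate. Slides at about 1.2 N plus drag. Starts within 30 mm of mid-way between the stations, cover on.
- post_a (a point): Handle post of the carriage at its +y end (85 mm from the carriage's centre): upright steel cylinder 18 mm in diameter, 40 mm high on the plate, to push or grip the carriage by. This point: centre of the post's top, 82 mm above the bench.
- post_b (a point): The like handle post at the carriage's -y end (y = -85 mm). This point: centre of its top.
- plunger_knob (a point): Black 17 mm knob of the carriage's spring plunger, 46 mm to the robot's side of the plate's centre line (x = -46 mm, y = 0); this point is fixed to the carriage, 26 mm above the plate, where the knob's top is when seated. The plunger's ball drops some 2.5 mm into a station's notch, draws the carriage in from 4 mm off, then holds it against about 6 N; pushed harder it runs on past.
- cover: Loose sheet-aluminium cover over the jig: an upturned box 52 mm (x) by 112 mm (y) by 42 mm high, 3 mm walls, open below, about 0.18 kg, resting on the carriage plate with 3 mm play round the jig. Origin: centre of its open underside. Lift it straight up 30 mm or more to clear the beads. Left on, it would run into the drill bit.
- cover_grip (a point): Grip bar on top of the cover, black, 10 mm thick (the cover's x), 54 mm long (its y), 10 mm high, on two stalks with 16 mm free under it. This point: the bar's centre, 63 mm above the cover's origin.
- mat: Thin black work mat, fixed, 220 mm (x) by 480 mm (y), 4 mm thick, between the slide and the robot. Origin: centre of its underside, on the bench.
- drill_head: Drilling head: chuck, thin 4 mm bit, black belt guard and a feed lever on top; at either end of the slide. Origin: spindle axis, 12 mm above the bench; axes as the bed's. Head box 60 mm wide (y), x = -30 to 140, z = 165 to 235 mm; guard and lever to z = 300 (lever's ball to x = -60); column 30 mm thick at x = 105; bit tip at z = 78. The carriage is home when its origin has y = 0 in this frame.
- polish_head: Polishing head over the other station: head box, column and origin as the drilling head's, but no belt guard or lever: a round motor (56 mm in diameter, to z = 306 mm) stands on the spindle axis, and a pale round felt bob (36 mm in diameter, lowest point at z = 78 mm) is below.
- pliers: Bystander: red-handled pliers lying on the mat, about 155 mm long (handles reach x = -87 mm, jaws x = +70 mm), 62 mm wide over the handles, 15 mm high. Origin: at the mat's surface, near the pivot.
- dish: Bystander: small round brass dish of beads on the mat, 88 mm in diameter, 18 mm high. Origin: centre of its underside.
- spool: Bystander: spool of thread standing on the mat, tapered, 54 mm in diameter at the foot, 90 mm high. Origin: centre of its underside.
Things that resemble listed ones, but are neither listed nor needed, are in the scene too. Leave any orange or turquoise look-alike of the cover alone.

How it is judged (in metres and radians):
On the way, in this order (a step that is already met when the one before it is completed fails the run):
1. the cover stands right way up on the mat, released (x of cover in the frame of mat between -0.095 and 0.095 m and y of cover in the frame of mat between -0.225 and 0.225 m and z of cover in the frame of mat between 0.001 and 0.008 m and angle between cover's own z axis and vertical below 0.1 rad and contact force between the fingers and cover below 0.3 N), for 0.2 s.
2. the carriage is in the detent under the drill (y of carrier in the frame of drill_head between -0.0025 and 0.0025 m), for 0.3 s.
At the end, for the whole second after the job is handed in: The carriage sits in the detent under the drill (its centre within 2.5 mm of the spindle axis along the rail) and at rest; the cover stands right way up and at rest flat on the mat (tilt under 0.1 rad, its centre at least 15 mm inside the mat's edge, not on top of anything) (all of step 2 and linear speed of each of carrier, cover below 0.01 m/s and x of cover in the frame of mat between -0.095 and 0.095 m and y of cover in the frame of mat between -0.225 and 0.225 m and z of cover in the frame of mat between 0.001 and 0.008 m and angle between cover's own z axis and vertical below 0.1 rad); the robot touches nothing.
It fails at once if the pliers are moved (over 20 mm) (distance of pliers from where it was at the start of the episode above 0.02 m).
It fails at once if the dish is moved (over 20 mm) (distance of dish from where it was at the start of the episode above 0.02 m).
It fails at once if the thread spool is moved (over 20 mm) or tipped (distance of spool from where it was at the start of the episode above 0.02 m or angle between spool's own z axis and vertical above 0.4 rad).
It fails at once if a machine head is bumped (over 6 N) (contact force between anything else and drill_head above 6 N or contact force between anything else and polish_head above 6 N).
It fails at once if the cover is dropped or thrown (over 0.7 m/s while not in the fingers) (linear speed of cover above 0.7 m/s and contact force between the fingers and cover below 0.5 N).
It also fails if it takes over 64 s, if anything falls off the work surface, if the arm or the gripper's body presses on something with over 40 N, if the wrist force passes 120 N, or if a joint passes its speed limit or range.

## Working session

There is one attempt and no reset: what is moved stays moved. The work goes in short steps, Python scripts to look and compute and a tool call to move; the robot and the scene stay as the last step left them, time stands still between calls to the robot, and variables do not carry over. Pictures are saved under pics/ and viewed, and the job is handed in when it is done.

Besides the shell and the picture viewer there is one more tool, called after "Emit:" in YAML: its name, and indented under it one key for each argument. step_arm: Moves the arm, as the interface text tells. Its arguments: {"type":"object","properties":{"commands":{"type":"array","items":{"type":"array"}},"gripper":{"type":"number"},"force":{"type":"number"}},"required":["commands"]}

```bash
ls; mkdir -p pics
python3 - <<'E'
from rig import ctrl,capture
import cv2,json
s=ctrl.sense();print(s)
for n in ["side","top","wrist"]:
    c=capture(n);cv2.imwrite(f"pics/{n}0.png",c["image"])
    print(n,{k:v for k,v in c.items() if k!="image"})
E
```

```text
pics
{'time_s': 0.0, 'joints': array([ 1.02764330e+00,  3.13424738e-01,  1.49845702e+00,  3.07294111e-05,
        1.33098514e+00, -2.23395273e-01]), 'dq': array([-0.00067472, -0.0002593 ,  0.0001044 , -0.00056495,  0.00072766,
       -0.00062841]), 'tau': array([ 3.81892633e-04, -4.12261927e+01, -2.59741634e+01, -1.31702263e-04,
        4.19246338e-03,  1.58667660e-05]), 'eef_pos': array([164.89828982, 498.17170044, 241.74048617]), 'ee_rot': array([ 0.69790993,  0.11215908,  0.69826645, -0.11298684]), 'force': array([-0.10019086, -0.54585702,  0.15117202]), 'wrist_torque': array([ 0.03803908,  0.02106436, -0.03628196]), 'grip_width': 1.0019039723001548}
side {'fov_y': 53.766283296679724, 'cx': 270.89480330414574, 'cy': 205.18988066954194, 'origin': array([  33.94898698, -333.98984108, 1017.79239685]), 'orientation': array([-0.25714508,  0.78924134, -0.53311198,  0.16360358])}
top {'fov_y': 44.6270741689046, 'cx': 269.34501650182114, 'cy': 209.26588293973953, 'origin': array([ 470.92221376,  -93.82607111, 1551.61366287]), 'orientation': array([ 0.03614745, -0.6985425 ,  0.71402799, -0.02992922])}
wrist {'fov_y': 65.70646984690485, 'cx': 275.80711264087967, 'cy': 207.19055466508928, 'origin': array([ 91.09073683, 522.38171868, 373.68673286]), 'orientation': array([0.12441715, 0.80102265, 0.57871514, 0.08928534])}
```

View pics/side0.png

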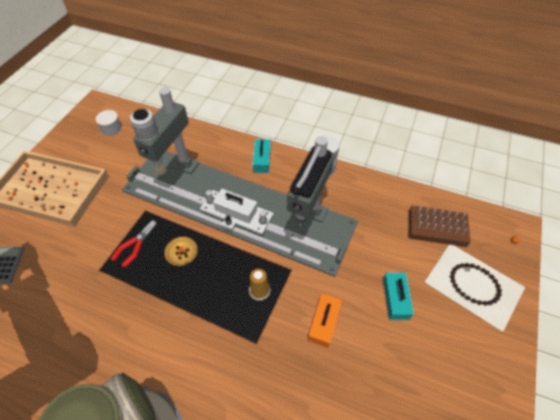

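View pics/top0.png

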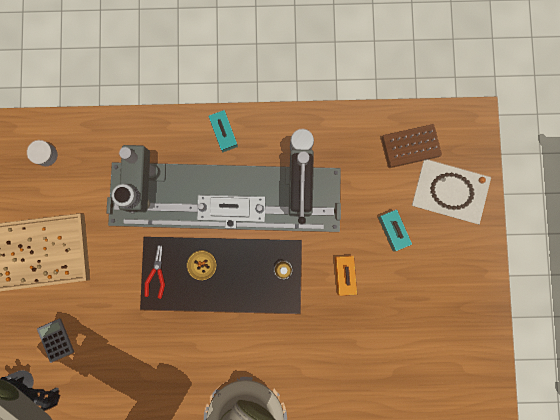

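View pics/wrist0.png

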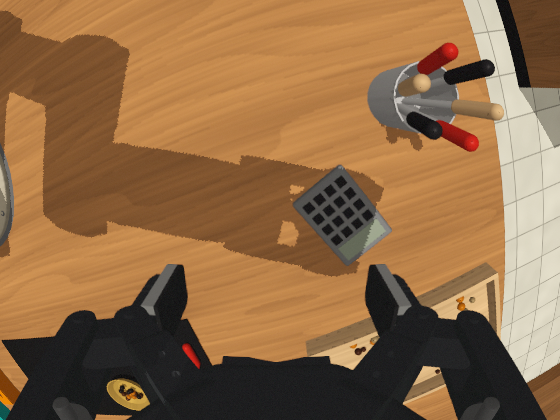

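```bash
cat > h.py <<'E'
import numpy as np,cv2
from scipy.spatial.transform import Rotation as R
def cam(c):
    q=c["orientation"];M=R.from_quat([q[1],q[2],q[3],q[0]]).as_matrix()
    f=210/np.tan(np.radians(c["fov_y"]/2));return M,np.array(c["origin"]),f,c["cx"],c["cy"]
def ray(c,u,v,z,fish=False):
    M,o,f,cx,cy=cam(c);a=np.array([(u-cx)/f,(v-cy)/f])
    if fish:
        t=np.hypot(*a);d=np.array([*(a/t*np.sin(t)),np.cos(t)])
    else: d=np.array([*a,1])
    d=M@d;return o+d*(z-o[2])/d[2]
def proj(c,p,fish=False):
    M,o,f,cx,cy=cam(c);d=M.T@(np.array(p,float)-o)
    if fish:
        r=np.hypot(d[0],d[1]);t=np.arctan2(r,d[2]);return f*t*d[0]/r+cx,f*t*d[1]/r+cy
    return f*d[0]/d[2]+cx,f*d[1]/d[2]+cy
E
python3 - <<'E'
import cv2
t=cv2.imread("pics/top0.png");s=cv2.imread("pics/side0.png")
cv2.imwrite("pics/t1.png",cv2.resize(t[140:240,180:350],None,fx=4.7,fy=4.7,interpolation=cv2.INTER_CUBIC))
cv2.imwrite("pics/t2.png",cv2.resize(t[140:320,100:310],None,fx=3.3,fy=3.3,interpolation=cv2.INTER_CUBIC))
E
```

```text
(no output)
```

View pics/t1.png

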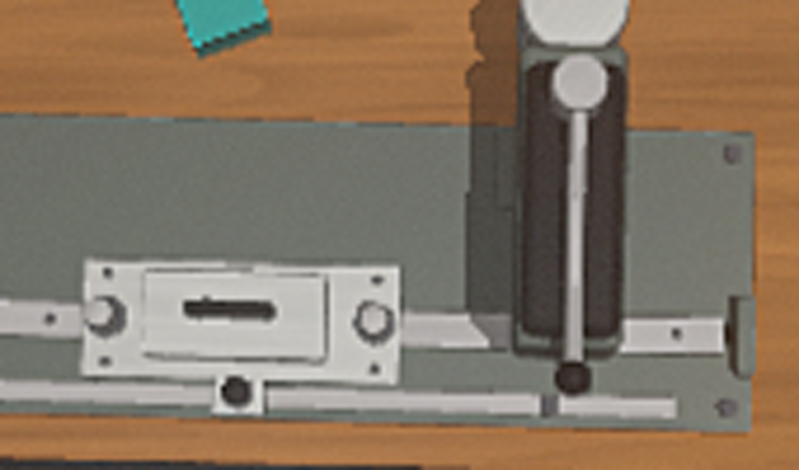

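View pics/t2.png

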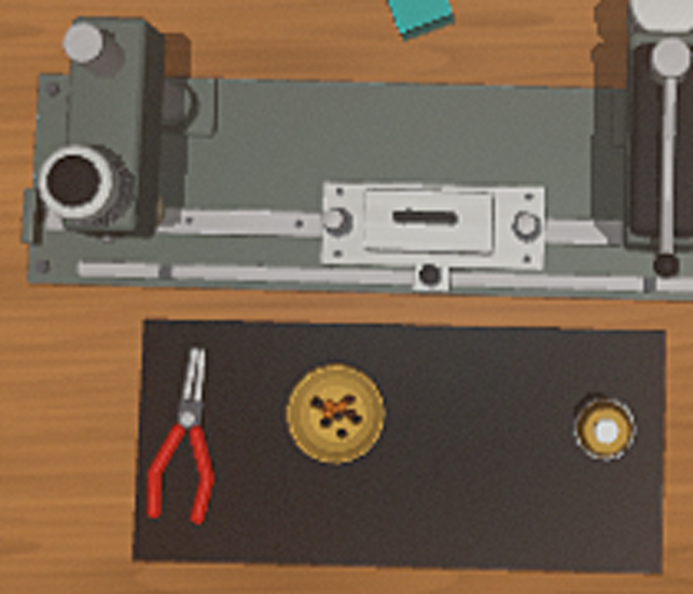

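```bash
cat > m.py <<'E'
from rig import ctrl,capture
from h import *
c=capture("top")
def a(n,u,v,z): print(n,np.round(ray(c,180+u/4.7,140+v/4.7,z),1))
def b(n,u,v,z): print(n,np.round(ray(c,100+u/3.3,140+v/3.3,z),1))
a("grip",229,309.5,110);a("gripL",183,308,110);a("gripR",276,311,110)
a("plateTL",84,260,42);a("plateTR",400,266,42);a("plateBL",80,374,42);a("plateBR",398,384,42)
a("postb",371,318,82);a("posta",99,313,82);a("knob",236,390,68)
a("bedTR",755,133,12);a("bedBR",751,432,12);b("bedBL",27,283,12);b("bedTL",40,75,12)
a("notch",548,405,22);b("notchP",165,271,22)
b("matTL",145,321,4);b("matTR",665,331,4);b("matBL",133,560,4);b("matBR",662,572,4)
b("dish",335,413,22);b("dishR",386,413,22);b("spool top",606,431,94);b("spool foot",602,430,4)
b("pl",150,515,10);b("pl",200,522,10);b("pl",197,349,10);b("pl",214,480,10)
a("leverball",572,377,300);a("leverball",572,377,280)
E
python3 m.py
```

```text
grip [618.5  32.3 110. ]
gripL [620.  60. 110.]
gripR [617.   4. 110.]
plateTL [659.  129.6  42. ]
plateTR [650.7 -70.3  42. ]
plateBL [586.7 132.8  42. ]
plateBR [576.  -67.5  42. ]
postb [614.2 -52.4  82. ]
posta [621.  114.8  82. ]
knob [572.7  32.3  68. ]
bedTR [ 735.7 -301.3   12. ]
bedBR [ 542.3 -292.    12. ]
bedBL [576.3 406.3  12. ]
bedTL [769.1 395.7  12. ]
notch [ 561.9 -162.3   22. ]
notchP [583.7 277.2  22. ]
matTL [539.5 299.9   4. ]
matTR [ 519.9 -176.8    4. ]
matBL [323.2 310.5   4. ]
matBR [ 302.7 -168.2    4. ]
dish [452.  123.5  22. ]
dishR [451.   77.5  22. ]
spool top [ 432.6 -119.1   94. ]
spool foot [ 431.2 -117.1    4. ]
pl [363.7 293.6  10. ]
pl [356.5 248.3  10. ]
pl [512.6 250.8  10. ]
pl [393.8 235.5  10. ]
leverball [ 559.7 -162.8  300. ]
leverball [ 561.1 -163.9  280. ]
```

Run:
```python
from rig import ctrl
from h import *
q=ctrl.sense()["ee_rot"];M=R.from_quat([q[1],q[2],q[3],q[0]]).as_matrix()
print(M.round(3))
o=np.array([91.09,522.38,373.69])-np.array([165,498.3,242]);print("cam in tool",M.T@o)
print("j6, yaw of tool y", np.degrees(np.arctan2(M[1,1],M[0,1])))
```

```text
[[-0.     0.314  0.949]
 [-0.001  0.949 -0.314]
 [-1.    -0.001 -0.   ]]
cam in tool [-131.67773847   -0.46830914  -77.75309947]
j6, yaw of tool y 71.67941625892942
```

Emit:
step_arm:
  commands:
    - [[0.53,-0.95,0],-0.046]
    - [[0.53,-0.95,0],-0.046]
    - [[0.53,-0.95,0],-0.046]
    - [[0.53,-0.95,0],-0.046]
    - [[0.53,-0.95,0],-0.046]
  gripper: -1
  force: 40

```text
time_s: 0.7
eef_pos: [271.4, 306.8, 242.3]
ee_rot: [0.612, 0.354, 0.612, -0.354]
force: [1.5, 0.3, 0.3]
grip_width: 1.0
```

Emit:
step_arm:
  commands:
    - [[0.53,-0.95,0],-0.046]
    - [[0.53,-0.95,0],-0.046]
    - [[0.53,-0.95,0],-0.046]
    - [[0.53,-0.95,0],-0.046]
    - [[0.53,-0.95,0],0]

```text
time_s: 1.2
eef_pos: [377.5, 116.7, 242.4]
ee_rot: [0.486, 0.513, 0.486, -0.513]
force: [0.6, 0.8, -0.2]
grip_width: 1.0
```

Emit:
step_arm:
  commands:
    - [[0.53,-0.95,0],0]
    - [[0.53,-0.95,0],0]
    - [[0,0,0],0]
    - [[0,0,0],0]

```text
time_s: 1.6
eef_pos: [419.4, 41.9, 242.0]
ee_rot: [-0.487, -0.513, -0.487, 0.513]
force: [0.9, 0.1, 0.3]
grip_width: 1.001
```

Emit:
step_arm:
  commands:
    - [[0.9,-0.05,-0.1],0]
    - [[0.9,-0.05,-0.1],0]
    - [[0.9,-0.05,-0.1],0]
    - [[0.9,-0.05,-0.1],0]
    - [[0.9,-0.05,-0.1],0]

```text
time_s: 2.1
eef_pos: [600.3, 34.1, 222.2]
ee_rot: [-0.488, -0.512, -0.488, 0.512]
force: [0.2, 0.1, -0.2]
grip_width: 1.002
```

Emit:
step_arm:
  commands:
    - [[0.4,0,-0.2],0]
    - [[0,0,0],0]
    - [[0,0,0],0]

```text
time_s: 2.4
eef_pos: [614.7, 33.6, 214.2]
ee_rot: [-0.488, -0.512, -0.488, 0.512]
force: [0.0, 0.6, 1.0]
grip_width: 1.0
```

Run:
```python
from rig import ctrl,capture
from h import *
c=capture("wrist");cv2.imwrite("pics/w1.png",c["image"])
print(ctrl.sense()["eef_pos"],{k:v for k,v in c.items() if k!="image"})
for n,p in dict(grip=(618.5,32.3,110),knob=(572.7,32.3,68),pb=(614.2,-52.4,82),pa=(621,114.8,82)).items(): print(n,proj(c,p,True))
```

```text
[614.6286538   33.36923624 214.81346451] {'fov_y': 65.70646984690485, 'cx': 275.80711264087967, 'cy': 207.19055466508928, 'origin': array([618.28420291, 110.74496454, 346.13343217]), 'orientation': array([ 0.15318981,  0.98790526, -0.02361029, -0.00431687])}
grip (np.float64(281.4072565182857), np.float64(211.30294514773462))
knob (np.float64(229.61961815127876), np.float64(198.82655100558458))
pb (np.float64(280.1334531589077), np.float64(287.06096143412066))
pa (np.float64(279.39033908857357), np.float64(101.98271027542226))
```

View pics/w1.png

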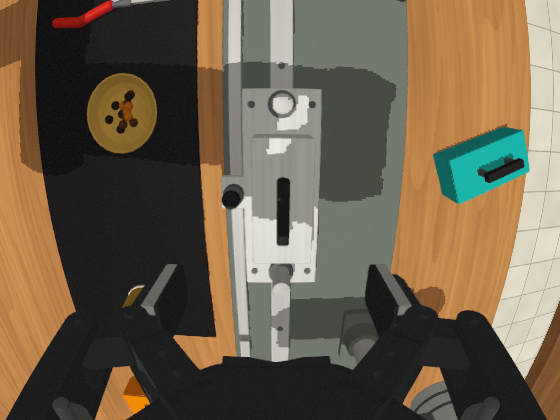

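Run:
```python
from rig import ctrl,capture
from h import *
c=capture("wrist");im=c["image"]
cv2.imwrite("pics/w2.png",cv2.resize(im[80:300,190:370],None,fx=2.7,fy=2.7,interpolation=cv2.INTER_CUBIC))
for (u,v,z) in [(283,178,110),(283,245,110),(243,88,42),(322,89,42),(315,283,42),(248,279,42),(282,104,82),(281,271,82),(232,197,68)]: print(u,v,z,ray(c,u,v,z,True).round(1))
```

```text
283 178 110 [620.9  57.9 110. ]
283 245 110 [618.6   3.5 110. ]
243 88 42 [588.7 130.3  42. ]
322 89 42 [661.5 126.2  42. ]
315 283 42 [651.8 -74.8  42. ]
248 279 42 [579.5 -66.   42. ]
282 104 82 [623.1 112.8  82. ]
281 271 82 [615.8 -35.5  82. ]
232 197 68 [575.   33.5  68. ]
```

View pics/w2.png

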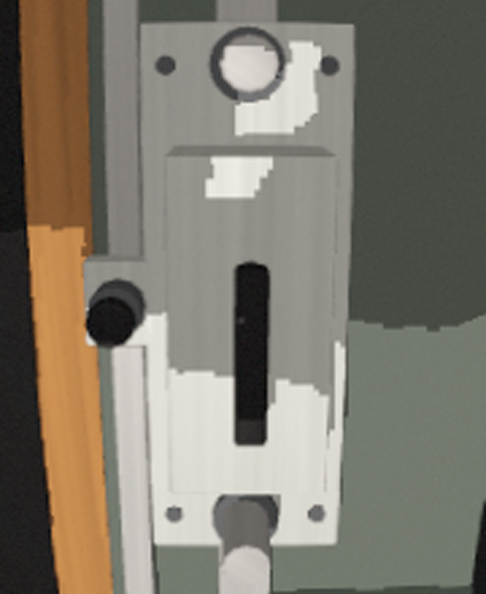

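Emit:
step_arm:
  commands:
    - [[0.11,-0.05,-0.6],0]
    - [[0,0,-0.7],0]
    - [[0,0,-0.6],0]
    - [[0,0,-0.5],0]
    - [[0,0,0],0]

```text
time_s: 3.0
eef_pos: [618.2, 30.8, 116.6]
ee_rot: [-0.486, -0.511, -0.489, 0.513]
force: [-0.3, -0.5, 0.5]
grip_width: 1.002
```

Emit:
step_arm:
  commands:
    - [[0,0,-0.45],0]
    - [[0,0,0],0]

```text
time_s: 3.2
eef_pos: [619.1, 30.6, 100.2]
ee_rot: [-0.487, -0.512, -0.488, 0.513]
force: [0.1, 0.0, 0.5]
grip_width: 1.0
```

Run:
```python
from rig import ctrl,capture
from h import *
c=capture("wrist");cv2.imwrite("pics/w3.png",c["image"]);print(ctrl.sense()["eef_pos"])
```

```text
[619.63323785  30.50277299 101.26154579]
```

View pics/w3.png

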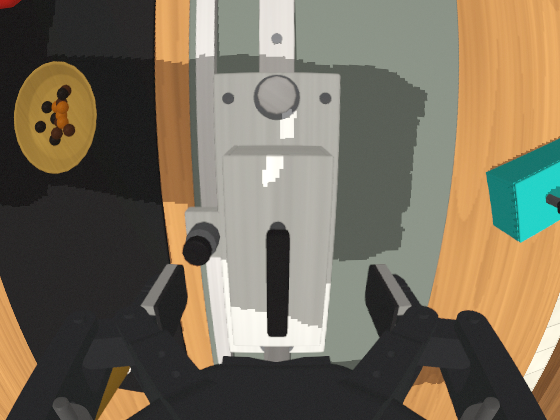

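Emit:
step_arm:
  commands:
    - [[0,0,0],0]
    - [[0,0,0],0]
    - [[0,0,0],0]
    - [[0,0,0],0]
    - [[0,0,0],0]
  gripper: 1
  force: 50

```text
time_s: 3.75
eef_pos: [619.9, 30.4, 100.5]
ee_rot: [0.487, 0.512, 0.487, -0.512]
force: [-1.2, -0.2, 0.1]
grip_width: 0.142
```

Emit:
step_arm:
  commands:
    - [[0,0,0],0]
    - [[0,0,0],0]
    - [[0,0,0],0]

```text
time_s: 4.05
eef_pos: [619.9, 30.4, 100.6]
ee_rot: [0.487, 0.512, 0.487, -0.512]
force: [-1.3, 0.0, 3.7]
grip_width: 0.104
```

Emit:
step_arm:
  commands:
    - [[0,0,0.15],0]
    - [[0,0,0.25],0]
    - [[0,0,0.3],0]
    - [[0,0,0.3],0]
    - [[0,0,0],0]

```text
time_s: 4.55
eef_pos: [620.8, 30.3, 142.8]
ee_rot: [0.489, 0.513, 0.486, -0.511]
force: [0.2, -0.9, -1.4]
grip_width: 0.103
```

Emit:
step_arm:
  commands:
    - [[0,0,0.4],0]
    - [[0,0,0.3],0]
    - [[0,0,0],0]

```text
time_s: 4.85
eef_pos: [620.6, 30.3, 170.1]
ee_rot: [0.488, 0.513, 0.487, -0.512]
force: [1.1, 0.2, -1.3]
grip_width: 0.104
```

Run:
```python
from rig import ctrl,capture
from h import *
c=capture("wrist");cv2.imwrite("pics/w4.png",c["image"]);s=ctrl.sense();print(s["eef_pos"],s["force"],s["grip_width"])
```

```text
[620.13406975  30.36378579 168.84352375] [-0.17564775  0.95192043 -1.64214005] 0.10385983851444054
```

View pics/w4.png

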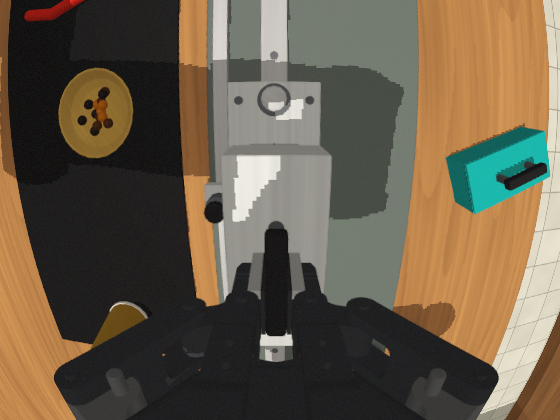

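Emit:
step_arm:
  commands:
    - [[-0.4,0,0],0]
    - [[-0.8,-0.15,0],0]
    - [[-0.9,-0.2,0],0]
    - [[-0.9,-0.2,0],0]
    - [[-0.9,-0.2,0],0]

```text
time_s: 5.4
eef_pos: [462.0, 0.3, 167.5]
ee_rot: [-0.487, -0.512, -0.488, 0.512]
force: [0.2, -0.8, -1.1]
grip_width: 0.098
```

Emit:
step_arm:
  commands:
    - [[-0.8,-0.2,0],0]
    - [[-0.5,-0.1,0],0]
    - [[0,0,-0.3],0]
    - [[0,0,-0.6],0]
    - [[0,0,0],0]

```text
time_s: 5.9
eef_pos: [410.2, -11.2, 130.1]
ee_rot: [-0.486, -0.511, -0.489, 0.513]
force: [-0.7, -0.5, -1.2]
grip_width: 0.107
```

Run:
```python
from rig import ctrl,capture
from h import *
c=capture("top");cv2.imwrite("pics/t3.png",cv2.resize(c["image"][140:340,100:350],None,fx=3,fy=3));s=ctrl.sense();print(s["eef_pos"],s["force"],s["grip_width"])
```

```text
[411.05138194 -11.37382587 131.46848692] [-0.02230775  0.48927121 -0.68750618] 0.10572641816318991
```

View pics/t3.png

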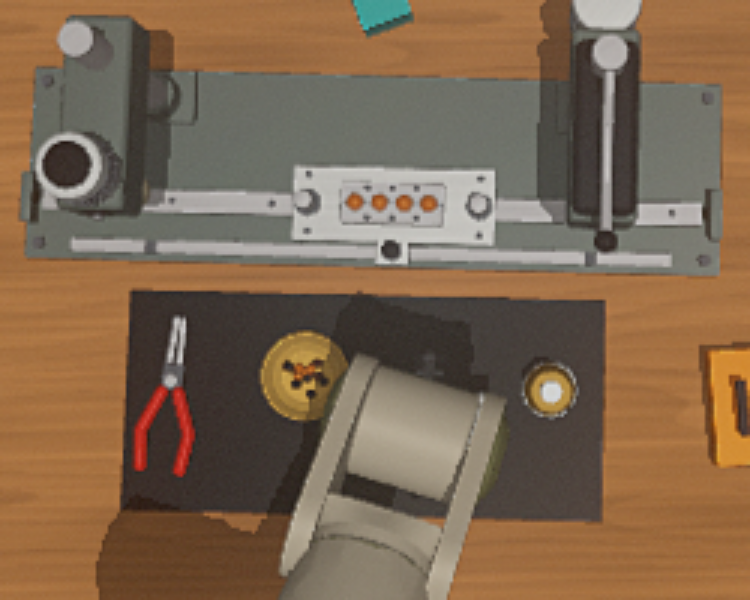

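Emit:
step_arm:
  commands:
    - [[0,0,-0.5],0]
    - [[0,0,-0.5],0]
    - [[0,0,-0.4],0]
    - [[0,0,-0.2],0]
    - [[0,0,0],0]

```text
time_s: 6.45
eef_pos: [411.8, -11.5, 68.2]
ee_rot: [-0.487, -0.512, -0.488, 0.512]
force: [0.4, 0.6, -0.8]
grip_width: 0.103
```

Emit:
step_arm:
  commands:
    - [[0,0,0],0]
    - [[0,0,-0.05],0]
    - [[0,0,0],0]

```text
time_s: 6.75
eef_pos: [412.1, -11.7, 66.7]
ee_rot: [0.488, 0.512, 0.487, -0.512]
force: [-0.2, -0.1, -1.1]
grip_width: 0.104
```

Emit:
step_arm:
  commands:
    - [[0,0,-0.05],0]
    - [[0,0,-0.03],0]
    - [[0,0,0],0]

```text
time_s: 7.05
eef_pos: [411.8, -11.6, 63.0]
ee_rot: [-0.487, -0.512, -0.488, 0.512]
force: [0.2, 0.2, -0.9]
grip_width: 0.108
```

Emit:
step_arm:
  commands:
    - [[0,0,-0.03],0]
    - [[0,0,0],0]

```text
time_s: 7.25
eef_pos: [411.9, -11.6, 62.5]
ee_rot: [-0.488, -0.512, -0.487, 0.512]
force: [-4.3, -0.2, 11.2]
grip_width: 0.103
```

Emit:
step_arm:
  commands:
    - [[0,0,0],0]

```text
time_s: 7.35
eef_pos: [411.9, -11.6, 62.5]
ee_rot: [-0.488, -0.512, -0.487, 0.512]
force: [-3.6, 0.8, 9.6]
grip_width: 0.103
```

Emit:
step_arm:
  commands:
    - [[0,0,0],0]
    - [[0,0,0],0]
    - [[0,0,0],0]
    - [[0,0,0],0]
    - [[0,0,0],0]
  gripper: 0

```text
time_s: 7.85
eef_pos: [411.9, -11.6, 61.9]
ee_rot: [-0.487, -0.512, -0.487, 0.512]
force: [0.5, 0.4, 1.2]
grip_width: 0.497
```

Emit:
step_arm:
  commands:
    - [[0,0,0.2],0]
    - [[0,0,0.5],0]
    - [[0,0,0.8],0]
    - [[0,0,0.8],0]
    - [[0,0,0.8],0]

```text
time_s: 8.35
eef_pos: [411.6, -11.5, 187.8]
ee_rot: [0.488, 0.512, 0.487, -0.512]
force: [1.4, -0.2, -0.8]
grip_width: 0.5
```

Emit:
step_arm:
  commands:
    - [[0,0,0.5],0]
    - [[0,0,0],0]
  gripper: 1

```text
time_s: 8.55
eef_pos: [412.8, -11.9, 208.7]
ee_rot: [0.489, 0.513, 0.486, -0.511]
force: [0.1, 0.0, -0.0]
grip_width: 0.17
```

Run:
```python
from rig import ctrl,capture
from h import *
c=capture("wrist");cv2.imwrite("pics/w5.png",c["image"]);s=ctrl.sense();print(s["eef_pos"],s["force"],s["grip_width"])
```

```text
[412.12519175 -11.6683877  206.82787711] [ 0.19882699 -0.40590598 -0.30947181] 0.07782536730002244
```

View pics/w5.png

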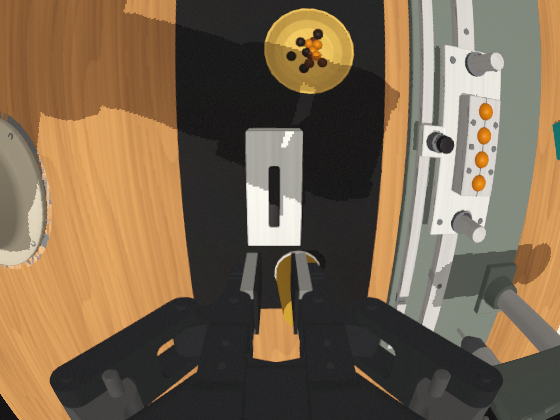

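Emit:
step_arm:
  commands:
    - [[0.87,0.55,0],0]
    - [[0.87,0.55,0],0]
    - [[0.87,0.55,0],0]
    - [[0.87,0.55,0],0]
    - [[0.87,0.55,0],0]
  gripper: -0.1

```text
time_s: 9.1
eef_pos: [586.6, 99.5, 204.2]
ee_rot: [-0.487, -0.512, -0.488, 0.513]
force: [0.1, -1.0, 0.3]
grip_width: 0.552
```

Emit:
step_arm:
  commands:
    - [[0.9,0.54,-0.4],0]
    - [[0,0,-0.4],0]
    - [[0,0,0],0]

```text
time_s: 9.4
eef_pos: [620.6, 120.4, 169.3]
ee_rot: [-0.486, -0.51, -0.49, 0.514]
force: [-0.3, -0.1, -0.7]
grip_width: 0.552
```

Run:
```python
from rig import ctrl,capture
from h import *
s=ctrl.sense();print(s["eef_pos"],s["force"],s["grip_width"])
c=capture("wrist");cv2.imwrite("pics/w6.png",c["image"])
c=capture("side");cv2.imwrite("pics/s6.png",cv2.resize(c["image"][60:340,60:400],None,fx=2.1,fy=2.1))
```

```text
[620.55831941 120.38608481 169.32991605] [-0.33131175 -0.09450512 -0.74624929] 0.5517010947256722
```

View pics/w6.png

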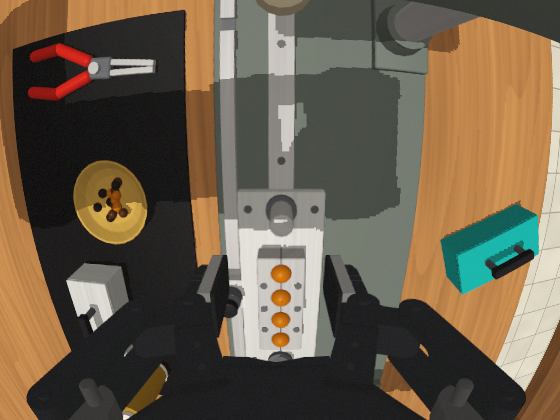

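View pics/s6.png

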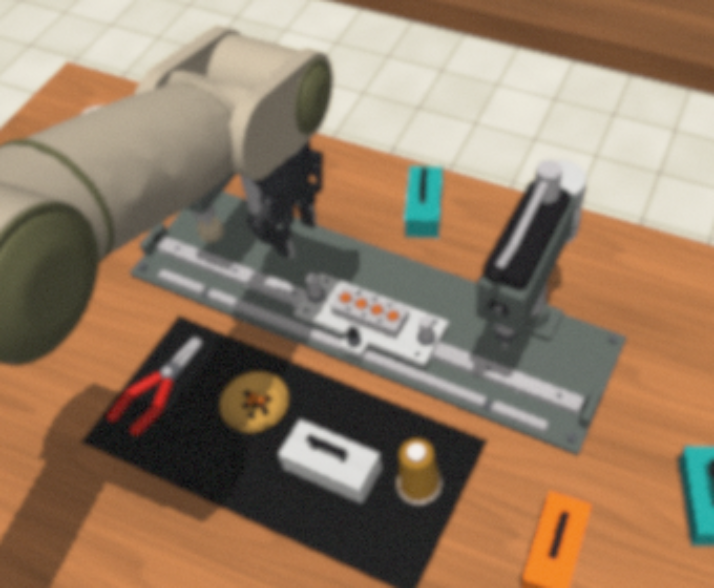

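Run:
```python
from rig import ctrl,capture
from h import *
c=capture("side");M,o,f,cx,cy=cam(c)
for (u,v) in [(312,95),(300,135),(255,185),(310,150)]:
    U,V=60+u/2.1,60+v/2.1
    d=M@np.array([(U-cx)/f,(V-cy)/f,1])
    for y in (50,70,100): print(u,v,y,(o+d*(y-o[1])/d[1]).round())
```

```text
312 95 50 [605.  50. 435.]
312 95 70 [634.  70. 405.]
312 95 100 [679. 100. 360.]
300 135 50 [571.  50. 411.]
300 135 70 [599.  70. 380.]
300 135 100 [641. 100. 332.]
255 185 50 [485.  50. 424.]
255 185 70 [508.  70. 393.]
255 185 100 [544. 100. 347.]
310 150 50 [583.  50. 379.]
310 150 70 [612.  70. 346.]
310 150 100 [655. 100. 296.]
```

Emit:
step_arm:
  commands:
    - [[0.05,0,-0.7],0]
    - [[0,0,-0.8],0]
    - [[0,0,-0.7],0]
    - [[0,0,-0.3],0]
    - [[0,0,0],0]

```text
time_s: 10.05
eef_pos: [623.4, 119.7, 73.6]
ee_rot: [-0.487, -0.512, -0.488, 0.513]
force: [-0.2, 0.5, -1.1]
grip_width: 0.546
```

Emit:
step_arm:
  commands:
    - [[0,0,0],0]
    - [[0,0,0],0]
    - [[0,0,0],0]
    - [[0,0,0],0]
    - [[0,0,0],0]
  gripper: 1
  force: 30

```text
time_s: 10.55
eef_pos: [623.8, 120.0, 75.9]
ee_rot: [0.488, 0.512, 0.487, -0.512]
force: [-5.4, -0.7, 7.7]
grip_width: 0.195
```

Emit:
step_arm:
  commands:
    - [[-0.01,-0.2,0],0]
    - [[-0.02,-0.4,0],0]
    - [[-0.02,-0.5,0],0]
    - [[-0.02,-0.4,0],0]
    - [[-0.01,-0.2,0],0]

```text
time_s: 11.05
eef_pos: [620.5, 51.3, 76.0]
ee_rot: [0.487, 0.513, 0.487, -0.512]
force: [-5.7, 3.4, 7.3]
grip_width: 0.197
```

Emit:
step_arm:
  commands:
    - [[0,0,0],0]
    - [[0,0,0],0]

```text
time_s: 11.25
eef_pos: [620.5, 51.5, 75.9]
ee_rot: [-0.488, -0.512, -0.487, 0.512]
force: [-6.5, -1.1, 8.7]
grip_width: 0.194
```

Emit:
step_arm:
  commands:
    - [[0,0,0],0]
    - [[0,0,0],0]
    - [[0,0,0],0]
  gripper: -0.1

```text
time_s: 11.55
eef_pos: [620.9, 52.1, 74.3]
ee_rot: [0.488, 0.512, 0.487, -0.512]
force: [0.4, -0.3, 0.0]
grip_width: 0.55
```

Emit:
step_arm:
  commands:
    - [[0,0,0.4],0]
    - [[0,0,0.6],0]
    - [[0,0.6,0],0]
    - [[0,0.2,0],0]
    - [[0,0,0],0]

```text
time_s: 12.05
eef_pos: [620.4, 84.9, 113.5]
ee_rot: [-0.488, -0.512, -0.488, 0.512]
force: [-0.4, 0.5, -1.0]
grip_width: 0.55
```

Run:
```python
from rig import ctrl,capture
from h import *
s=ctrl.sense();print(s["eef_pos"],s["force"],s["grip_width"])
c=capture("wrist");cv2.imwrite("pics/w7.png",c["image"])
```

```text
[620.36970198  84.89809422 113.46508912] [-0.42346459  0.53573164 -0.99954437] 0.5500087629718846
```

View pics/w7.png

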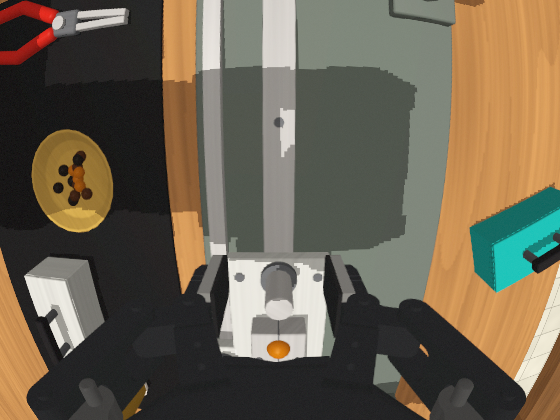

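Emit:
step_arm:
  commands:
    - [[0,0,0],0]
    - [[0,0,0],0]
    - [[0,0,-0.4],0]
    - [[-0.02,0,-0.5],0]
    - [[0,0,0],0]
  gripper: 1

```text
time_s: 12.6
eef_pos: [618.4, 83.5, 75.3]
ee_rot: [-0.486, -0.511, -0.489, 0.514]
force: [0.3, 0.6, -0.0]
grip_width: -0.001
```

Emit:
step_arm:
  commands:
    - [[0,0,0],0]
    - [[-0.01,-0.2,0],0]
    - [[-0.01,-0.1,0],0]
    - [[0,-0.1,0],0]
    - [[0,-0.1,0],0]

```text
time_s: 13.1
eef_pos: [619.2, 63.7, 78.3]
ee_rot: [0.487, 0.513, 0.487, -0.512]
force: [-0.6, 2.4, 2.1]
grip_width: 0.002
```

Run:
```python
from rig import ctrl,capture
from h import *
s=ctrl.sense();print(s["eef_pos"],s["force"],s["grip_width"])
c=capture("wrist");cv2.imwrite("pics/w8.png",c["image"])
c=capture("top");cv2.imwrite("pics/t8.png",cv2.resize(c["image"][140:320,100:350],None,fx=3,fy=3,interpolation=cv2.INTER_CUBIC))
```

```text
[619.19372356  63.68336905  78.32778261] [-0.63661458  2.40447524  2.14593886] 0.002475129503509453
```

View pics/w8.png

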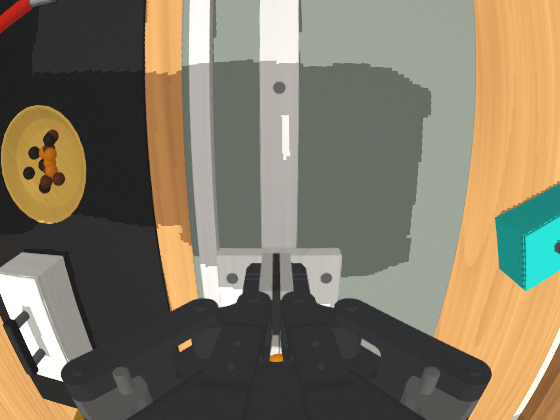

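View pics/t8.png

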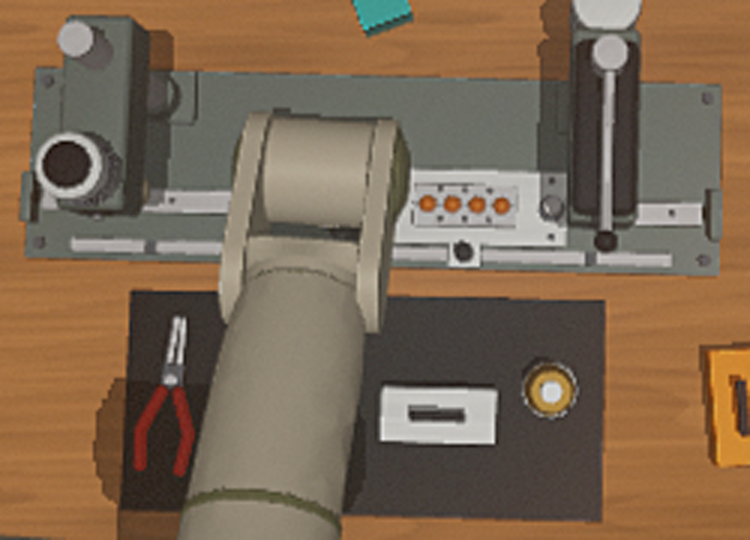

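Run:
```python
from rig import ctrl,capture
from h import *
c=capture("top");M,o,f,cx,cy=cam(c)
g=lambda u,v,z: ray(c,100+(u+.5)/3-.5,140+(v+.5)/3-.5,z)
k=g(464,251,68);n=g(591,259,22);n2=g(150,248,22)
for b in (428,453,478,502): print(g(b,204,71).round(1))
d=np.array([-.0487,-.9988])
print(k,n,n2,"travel to notch",(n-k)[:2]@d, "notch spacing",(n-n2)[:2]@d)
```

```text
[616.3  -3.8  71. ]
[615.8 -28.1  71. ]
[615.2 -52.3  71. ]
[614.7 -75.6  71. ]
[570.08791138 -37.77077109  68.        ] [ 562.36991906 -162.54902807   22.        ] [583.12046907 278.18133584  22.        ] travel to notch 125.00438930555254 notch spacing 441.21203926426386
```

Emit:
step_arm:
  commands:
    - [[-0.01,-0.2,0],0]
    - [[-0.015,-0.3,0],0]
    - [[-0.015,-0.3,0],0]
    - [[-0.015,-0.3,0],0]
    - [[-0.015,-0.3,0],0]

```text
time_s: 13.75
eef_pos: [616.2, 6.8, 77.9]
ee_rot: [0.487, 0.512, 0.487, -0.512]
force: [0.6, 3.4, 0.5]
grip_width: 0.001
```

Emit:
step_arm:
  commands:
    - [[-0.015,-0.3,0],0]
    - [[-0.015,-0.3,0],0]
    - [[-0.01,-0.2,0],0]
    - [[-0.01,-0.1,0],0]
    - [[0,-0.1,0],0]

```text
time_s: 14.25
eef_pos: [614.2, -32.4, 77.9]
ee_rot: [-0.487, -0.512, -0.487, 0.512]
force: [-0.1, 1.3, 0.8]
grip_width: -0.001
```

Run:
```python
from rig import ctrl,capture
from h import *
s=ctrl.sense();print(s["eef_pos"],s["force"],s["grip_width"])
c=capture("top");cv2.imwrite("pics/t9.png",cv2.resize(c["image"][140:320,160:350],None,fx=4,fy=4,interpolation=cv2.INTER_CUBIC))
c=capture("side");cv2.imwrite("pics/s9.png",cv2.resize(c["image"][60:300,160:400],None,fx=2.4,fy=2.4))
```

```text
[614.18732738 -32.37733901  77.87089817] [-0.06441374  1.30294824  0.84398993] -0.0007505965535290126
```

View pics/t9.png

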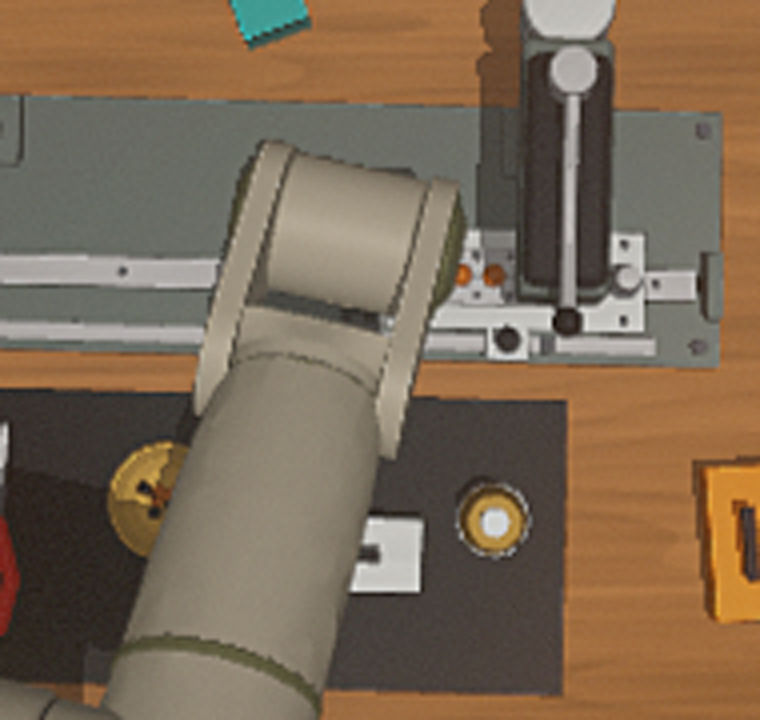

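View pics/s9.png

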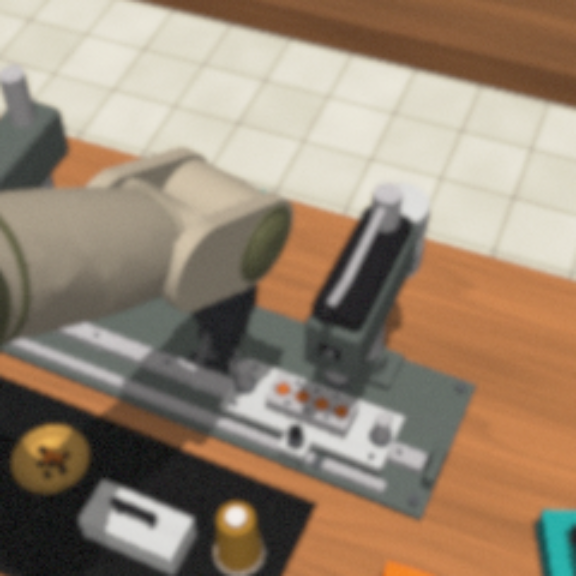

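Run:
```python
from rig import ctrl,capture
from h import *
c=capture("top")
g=lambda u,v,z: ray(c,160+(u+.5)/4-.5,140+(v+.5)/4-.5,z)
print("cap",g(465,225,328),"guard edge",g(518,200,247),g(522,200,270))
k=g(508,339,68);n=g(541,345,22);print(k,n)
d=np.array([-.0487,-.9988])
print((n-k)[:2]@d, [g(u,274,71).round(1) for u in (463,493)])
```

```text
cap [ 617.77575508 -100.70104182  328.        ] guard edge [ 642.88935519 -135.55244565  247.        ] [ 639.80018669 -137.33914609  270.        ]
[ 564.98505025 -131.47441886   68.        ] [ 562.86248358 -157.20210875   22.        ]
25.800185658302876 [array([612.8, -99.9,  71. ]), array([ 612.3, -121.7,   71. ])]
```

Emit:
step_arm:
  commands:
    - [[-0.005,-0.1,0],0]
    - [[-0.005,-0.1,0],0]
    - [[-0.005,-0.1,0],0]
    - [[-0.005,-0.1,0],0]
    - [[0,0,0],0]

```text
time_s: 14.9
eef_pos: [613.5, -48.8, 77.9]
ee_rot: [-0.488, -0.512, -0.487, 0.512]
force: [1.0, 0.2, -0.3]
grip_width: -0.002
```

Emit:
step_arm:
  commands:
    - [[0,-0.05,0],0]
    - [[-0.005,-0.05,0],0]
    - [[0,0,0],0]

```text
time_s: 15.2
eef_pos: [613.3, -52.3, 78.0]
ee_rot: [-0.488, -0.512, -0.487, 0.512]
force: [-0.1, -0.1, -0.9]
grip_width: -0.0
```

Emit:
step_arm:
  commands:
    - [[0,-0.03,0],0]
    - [[0,0,0],0]

```text
time_s: 15.4
eef_pos: [613.3, -53.3, 77.9]
ee_rot: [-0.487, -0.512, -0.487, 0.512]
force: [-0.0, 0.8, 0.3]
grip_width: -0.003
```

```bash
cat > k.py <<'E'
import sys
from rig import ctrl,capture
from h import *
s=ctrl.sense();print(s["eef_pos"],s["force"])
c=capture("top");i=sys.argv[1];cv2.imwrite(f"pics/k{i}.png",cv2.resize(c["image"][190:240,255:325],None,fx=10,fy=10,interpolation=cv2.INTER_CUBIC))
for y in (-160,-162,-164,-166): print(y,[((np.array(proj(c,p))-[255,190]+.5)*10).round() for p in ((563,y+2,68),(611.5-4.1,y-85,82))])
E
python3 k.py 1
```

```text
[613.25821201 -53.33831198  77.93231343] [-0.0028903   0.80156362  0.27775464]
-160 [array([413., 354.]), array([713., 190.])]
-162 [array([420., 353.]), array([720., 190.])]
-164 [array([427., 353.]), array([727., 190.])]
-166 [array([433., 353.]), array([734., 190.])]
```

View pics/k1.png

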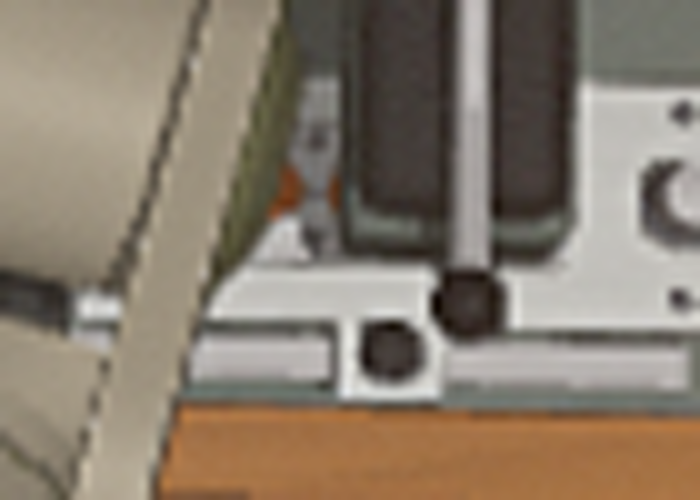

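Emit:
step_arm:
  commands:
    - [[0,-0.04,0],0]
    - [[0,-0.04,0],0]
    - [[0,0,0],0]

```text
time_s: 15.75
eef_pos: [613.3, -56.8, 77.9]
ee_rot: [-0.488, -0.512, -0.487, 0.512]
force: [-0.5, -0.3, -0.2]
grip_width: -0.003
```

Emit:
step_arm:
  commands:
    - [[-0.005,-0.03,0],0]
    - [[0,0,0],0]

```text
time_s: 15.95
eef_pos: [613.1, -57.9, 77.9]
ee_rot: [-0.487, -0.512, -0.487, 0.512]
force: [-0.7, -0.2, -0.5]
grip_width: 0.002
```

Emit:
step_arm:
  commands:
    - [[0,-0.03,0],0]
    - [[0,0,0],0]

```text
time_s: 16.15
eef_pos: [613.1, -59.0, 77.9]
ee_rot: [-0.487, -0.512, -0.487, 0.512]
force: [-0.5, 0.1, -0.7]
grip_width: 0.002
```

Emit:
step_arm:
  commands:
    - [[0,-0.03,0],0]
    - [[0,0,0],0]

```text
time_s: 16.35
eef_pos: [613.1, -60.1, 77.9]
ee_rot: [0.487, 0.512, 0.487, -0.512]
force: [0.1, 0.5, 0.8]
grip_width: 0.0
```

```bash
python3 k.py 2
```

```text
[613.08430122 -60.14844687  77.89567743] [0.14963171 0.53728414 0.79790985]
-160 [array([413., 354.]), array([713., 190.])]
-162 [array([420., 353.]), array([720., 190.])]
-164 [array([427., 353.]), array([727., 190.])]
-166 [array([433., 353.]), array([734., 190.])]
```

View pics/k2.png

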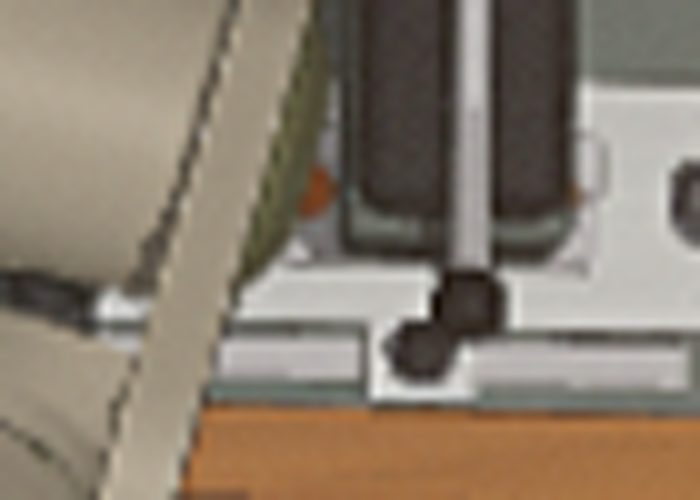

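Emit:
step_arm:
  commands:
    - [[0,-0.03,0],0]
    - [[0,0,0],0]

```text
time_s: 16.6
eef_pos: [613.1, -61.4, 77.9]
ee_rot: [-0.487, -0.512, -0.487, 0.512]
force: [-0.4, -0.2, 1.1]
grip_width: 0.001
```

Emit:
step_arm:
  commands:
    - [[0,-0.03,0],0]
    - [[0,0,0],0]

```text
time_s: 16.8
eef_pos: [613.1, -62.5, 77.9]
ee_rot: [0.487, 0.512, 0.487, -0.512]
force: [0.6, -0.1, 0.2]
grip_width: 0.001
```

```bash
python3 k.py 3|head -1
```

```text
[613.06185735 -62.45477698  77.90063589] [ 0.63796381 -0.0961302   0.16350335]
```

View pics/k3.png

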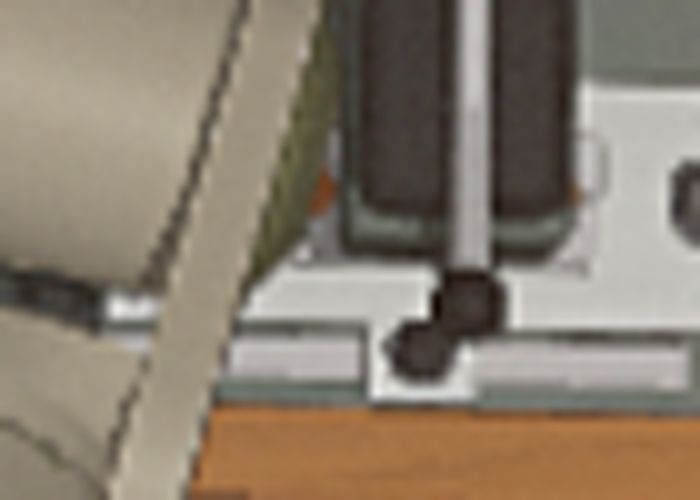

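The carriage moved on ahead of the fingers and then stayed put (knob at x=420 px in both crops, arm 2.3 mm further on, no force), so it appears to have been drawn into the detent. I'll back off and check.

Emit:
step_arm:
  commands:
    - [[0,0.3,0],0]
    - [[0,0.6,0],0]
    - [[0,0.8,0],0]
    - [[0,0.8,0.3],0]
    - [[0,0.8,0.8],0]

```text
time_s: 17.35
eef_pos: [611.3, 71.7, 119.9]
ee_rot: [-0.486, -0.511, -0.489, 0.514]
force: [0.4, 0.9, 0.5]
grip_width: -0.003
```

Emit:
step_arm:
  commands:
    - [[0,0.6,0.5],0]
    - [[-0.2,0,0.5],0]
    - [[0,0,0],0]
    - [[0,0,0],0]

```text
time_s: 17.75
eef_pos: [604.9, 93.9, 161.4]
ee_rot: [-0.487, -0.512, -0.488, 0.512]
force: [0.6, 0.0, -0.4]
grip_width: -0.001
```

Run:
```python
from rig import ctrl,capture
from h import *
print(ctrl.sense()["eef_pos"])
c=capture("top");cv2.imwrite("pics/tA.png",cv2.resize(c["image"][160:240,220:350],None,fx=6,fy=6,interpolation=cv2.INTER_CUBIC))
cv2.imwrite("pics/tB.png",c["image"])
c=capture("side");cv2.imwrite("pics/sA.png",cv2.resize(c["image"][150:290,190:370],None,fx=4,fy=4,interpolation=cv2.INTER_CUBIC))
```

```text
[604.88015994  93.8648696  161.44727135]
```

View pics/tA.png

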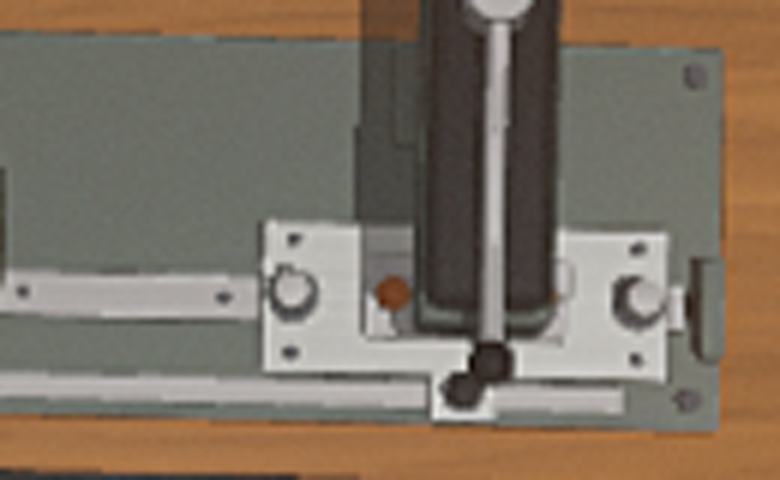

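View pics/sA.png

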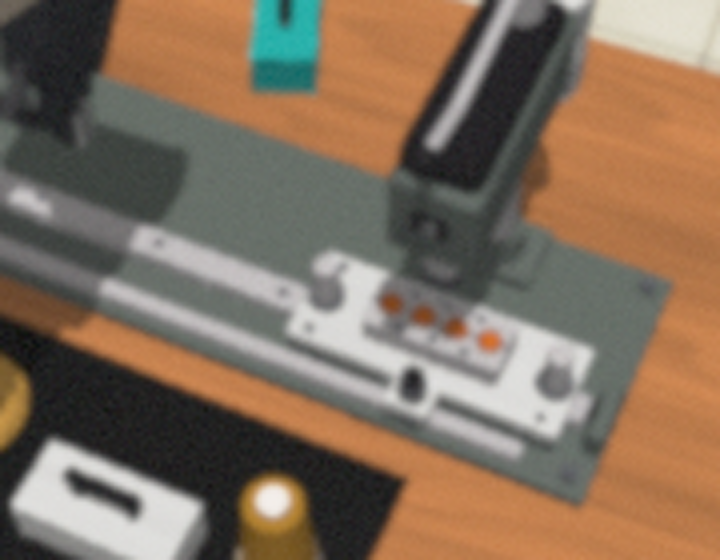

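View pics/tB.png

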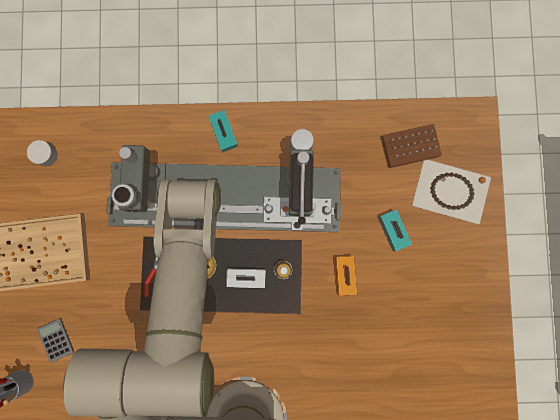

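Run:
```python
from rig import ctrl,capture
from h import *
c=capture("top")
g=lambda u,v,z: ray(c,220+(u+.5)/6-.5,160+(v+.5)/6-.5,z)
d=np.array([.0487,.9988])
s=lambda *a: round(float(g(*a)[:2]@d),1)
P=[s(265,219,42),s(263,372,42),s(668,234,42),s(666,380,42)]
print("plate",P,np.mean(P)); print("posts",s(293,292,82),s(643,301,82)); print("knob",s(463,390,66), "bed end",s(722,48,12),s(718,431,12))
h=lambda u,v,z: round(float(ray(c,u,v,z)[:2]@d),1)
print("bed other end",h(100+27/3.3,140+283/3.3,12),h(100+40/3.3,140+75/3.3,12), "notches",h(180+548/4.7,140+405/4.7,22),h(100+165/3.3,140+271/3.3,22))
print("orig plate",np.mean([h(180+u/4.7,140+v/4.7,42) for u,v in((84,260),(400,266),(80,374),(398,384))]))
print("head centre at z247", s(488,300,230))
```

```text
plate [-34.4, -35.6, -233.8, -234.0] -134.45
posts -49.9 -218.0
knob -133.3 bed end -262.8 -263.6
bed other end 433.8 432.7 notches -134.8 305.3
orig plate 61.249999999999986
head centre at z247 -136.3
```

Run:
```python
from rig import ctrl,ticket
s=ctrl.sense();print(s["time_s"],s["force"],s["dq"].round(3))
print(ticket.finish_job())
```

```text
17.9 [ 0.33735081  0.13410279 -1.23145793] [-0.001 -0.    -0.005  0.001  0.     0.   ]
the job is handed in; nothing more can be done
None
```

The cover is off the jig and standing on the mat, the carriage is at the drill station, and I handed the job in at 17.9 s. The hand-in gave no verdict.

- **Cover:** I lifted it straight off by its grip bar and set it down gently on the mat between the dish and the spool, at about (412, -12) mm. It stands right way up and released. Its centre is well inside the mat's edge.
- **Carriage:** I first pulled it about 68 mm by post_a to get clear of the polishing head. Then I pushed it with closed fingers toward the drill, at the -y end. Near the station it ran ahead of the fingers and stopped while the arm went on 2.3 mm with no contact force. I took that as the detent drawing it in, then backed the arm away.
- **Last checks:**
  - The plate's centre measured -134.5 mm along the rail, against -134.8 to -135.0 mm for the station. The posts gave -134.0 mm and the knob -133.3 mm. They differ by about 1 mm, within the camera's 2 mm accuracy.
  - I did not test the detent by pushing against it, and I did not measure the knob's 2.5 mm drop.
  - No contact with either machine head showed in the force readings. The dish and spool look unmoved. The arm hid part of the pliers in the last top picture, but it never worked near them.

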